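Prove the emergency stop, then pull the hold-to-run rod to its mark and hold

TASK

Start-up check of the filling station: press the black mushroom emergency stop fully down until it latches and stays down by itself, let go, then twist it clockwise until it pops back up. Then pull the knob of the sprung hold-to-run rod straight up until the pointer on the rod is level with the sliding mark on the scale beside it, and finish while still holding it there: do not let go. Leave the mark and the things lying around where they are.

Things in the scene. Friction and masses are not known exactly. Their poses are not given: they have to be found in the camera images.
- cap_top (a point): centre of the flat top of the black mushroom cap of the emergency stop (round, 41 mm in diameter, 24 mm thick) on a grey box 80 x 80 x 60 mm high, fixed to the table; unpressed, its top is 100 mm above the table and its underside 16 mm above the box. z up; the axes turn with the cap. This fixture and the rod stand may have swapped sides. The space round the cap is free for 80 mm.
- cap_grip (a point): centre of the cap, 13.5 mm below its top: the height to grip it round its 41 mm rim from above. The filling machine's tall upright column stands on the table farther off to the left (from x 0.57, y 0.12 to 0.28): keep the wrist clear of it.
- stop_plunger (a joint): how far the mushroom cap is pressed, m: 0 up, 0.009 at the bottom stop. Sprung: pressing it to the bottom takes about 6 to 8 N. Pressed past 0.007 it latches, and once let go it stays down by itself at about 0.006; it comes up only when the cap is twisted.
- stop_cap (a joint): twist of the cap, rad: 0 at rest, grows clockwise seen from above, stop at 1.0. A weak spring turns it back when it is let go. When the cap is latched, a twist beyond about 0.5 frees it and it pops up by 6 mm.
- rod_knob (a point): the hold-to-run rod's black knob, point on its axis at the height to grip, 188 mm above the table when home: a plain barrel 28 mm in diameter and 30 mm high (from 16 mm below to 14 mm above this point) under a 37 mm flange 12 mm thick. The 12 mm steel rod slides straight up out of an upright tube on a fixed 80 x 110 mm base plate. The scale strip ends 22 mm below this point; round the knob all is free.
- pull_rod (a joint): how far the rod is pulled up, m: 0 home, stop at 0.068. A spring pulls it back down with about 8 N at home (weight included) and 15 N at full length; let go, it springs home.
- pointer_tip (a point): tip of the small dark pointer that sticks out sideways from a collar on the rod, 95 mm above the table when home; it rises with the rod.
- mark_tip (a point): tip of the sliding mark, a dark clip 20 mm wide and 10 mm high with a small clamp screw, on the upright aluminium scale strip 34 mm beside the rod. It is clamped 30 to 60 mm above the pointer's home height, differently each time; its tip points at the rod, and the pointer's tip must come level with it (same height).
- ball_valve_c (a point): bystander: brass ball valve with a red lever, 26 x 92 x 42 mm, lying on the table beyond the fixtures; centre.
- thread_tape_c (a point): bystander: white roll, 54 mm in diameter and 15 mm high, on the table beyond the fixtures; centre.
- spare_coil_c (a point): bystander: black coil block, 30 x 36 x 46 mm, standing on the table beyond the fixtures; centre.
Things that resemble listed ones, but are neither listed nor needed, are in the scene too. There is more than one size of the part that bears rod_knob; the job needs the largest.

How it is judged (in metres and radians):
On the way, in this order (a step that is already met when the one before it is completed fails the run):
1. the mushroom cap is latched: at least 4.5 mm down with nothing touching it (value of joint stop_plunger above 0.0045 m and contact force between each of the arm, the fingers and stop_cap below 0.2 N), for 0.2 s.
2. the cap has been twisted free and is up again (value of joint stop_plunger below 0.002 m), for 0.2 s.
3. the rod is pulled until its pointer is level with the mark (within 5 mm) (z of pointer_tip in the frame of mark_tip between -0.005 and 0.005 m), for 0.3 s.
At the end, for the whole second after the job is handed in: The rod is held still by the gripper with its pointer within 5 mm of the height of the mark, the mark is where it was (3 mm), and the emergency stop is up (within 2 mm) (all of step 3 and velocity of joint pull_rod between -0.01 and 0.01 m/s and contact force between the fingers and pull_rod above 3 N and distance of mark_tip from where it was at the start of the episode below 0.003 m and value of joint stop_plunger below 0.002 m); the arm keeps its last pose, push and grip.
It fails at once if a bystander was shifted by more than 20 mm (distance of any of ball_valve_c, thread_tape_c, spare_coil_c from where it was at the start of the episode above 0.02 m).
It also fails if it takes over 59 s, if anything falls off the work surface, if the arm or the gripper's body presses on something with over 40 N, if the wrist force passes 120 N, or if a joint passes its speed limit or range.

ROBOT

A 6-joint arm with a two-finger parallel gripper is mounted at the origin on a cart in front of the work surface, level with it; the furniture and walls round the work are solid. World frame = base frame: x ahead of the robot, y to its left, z up, the work surface at z = 0. Lengths are in mm, angles in degrees, forces in N, time in s.
With the tool pointing down it reaches from about 300 to 850 mm from the base axis. Payload 4.2 kg.
Tool frame: the origin (TCP) lies at the very end of the fingers, on their centre line; the grasp point (between the pads) lies 19 mm behind it; x points along the fingers, z is the direction in which the jaws open and shut, and the axes are right-handed (so a half turn about x gives the same grasp; the last joint's range is limited). The gripper opens to 91 mm and grips with 3 to 60 N. Pads are 32 mm wide; open, the fingers measure 118 mm over their backs; the gripper's body (76 mm by 178 mm) begins 60 mm behind the grasp point.
Start: joints at [-64.859, 18.312, 89.639, -0, 72.044, -1.146], TCP at [254.657, -515.551, 213.976] pointing down, gripper open.
Joint ranges: [-177.97, 177.97], [-48.28, 115.42], [12.27, 149.76], [-77.06, 257.06], [2.81, 150.46], [-146.56, 146.56]. Speed limits (degrees/s): [147.25, 147.25, 180, 180, 180, 180].

INTERFACE

Orientations are given as [roll, pitch, yaw] about the fixed x, y, z axes, in that order (R = Rz(yaw) Ry(pitch) Rx(roll)).
In Python, from workcell import state, grab_frame, camera_info, env, search_frame, place_of gives the robot as it stands.
- The arm moves only by the tool drive_tool, never from a script. Its argument "plan" is a list of rows, each a list of 7 numbers: the turn, a rotation vector about the world's x, y, z in degrees, then the shift along the world's x, y, z in mm, then the finger opening in mm, from 0 to 91.2. In form: [[wx, wy, wz, dx, dy, dz, jaw], ...]. A call has 1 to 10 rows; each row is the pose to reach, as a shift and turn from the pose measured when the call began; what a row does not reach only later rows make up. A row lasts 1/8 s, in which the tool goes at most 62.5 mm and 10.7 degrees, less where a joint would pass 70% of its speed; a pose out of reach is approached as far as the arm can. A call with a gripper value outside its range is refused whole. The fingers move at their own pace and stop on an object; "grip_force" is the grip in N (left out, the last holds). Time passes only in rows, so rows that repeat a pose let the fingers close. It gives the time, the measured TCP pose, the force and the opening at its end, in the units of the state.
- state(): the state, without advancing time (a new reading comes with each control period).
- grab_frame(name): name is "side" or "top"; returns the picture (400x640x3 uint8, red, green, blue); there is no depth.
- camera_info(name): a dict with "intrinsics" (3x3 intrinsics, pixels), "k1" (the pictures are not rectified: a ray, as slopes to the right and down, at radius r is drawn at 1 + k1 r^2 times it, then the intrinsics apply), "origin" and "orientation" of the camera in the world. Camera axes: x right, y down, z forward; pixel columns grow to the right and rows downward; lengths in mm; the calibration is good to about 2 mm. A picture is of the moment at which its call begins. camera_info takes no time and is no camera call.
- env.job_done(): hands the job in, once; it reports no verdict.
Trained networks look in the newest picture that a camera, given by its name, has taken for a name from the list of things; names that differ only in an ending like _2 or _b are one class to them, and where a whole thing is asked for, a point or a joint stands for the part that bears it (a point fixed in the world has none). Each returns a list of dicts, best first, with "p" (0 to 1); they miss things now and then, are a little off and sometimes report something else, mostly with a low value. They report only what shows in the picture. A call takes as long as a camera call. They do not tell look-alikes from the thing itself.
- search_frame(camera, label): "rect" ([left, top, right, bottom] as shares, 0 to 1, of the picture: columns of its width, rows of its height, round what is visible of it).
- place_of(camera, label): "location" ([column, row] as shares, 0 to 1, of the picture: columns of its width, rows of its height: a listed point, or the origin of a listed thing).
The state is a dict: "time_s": time; "qpos": joint angles; "qvel": joint speeds; "effort": joint torques, N m; "ee_pos": TCP position; "ee_rot": TCP orientation; "force": force on the tool from outside, world axes, zero at the start; "torque": the same for the moment, N m; "gripper_width": finger opening in mm.
Only numpy, scipy, OpenCV 4.12 (cv2) and the standard library are available. Lean on these libraries where they do the work, as an engineer would, in place of code of your own. Each camera call takes 0.05 s, during which the arm holds its last target. There are 200 camera calls.

## Working session

There is one attempt and no reset: what is moved stays moved. The work goes in short steps, Python scripts to look and compute and a tool call to move; the robot and the scene stay as the last step left them, time stands still between calls to the robot, and variables do not carry over. Pictures are saved under pics/ and viewed, about 8 in all and at most 12, crops included, and the job is handed in when it is done.

Besides the shell and the picture viewer there is one more tool, called after ">>>" as name(argument=value, ...), one argument or row to a line, values as JSON. drive_tool: Moves the arm, as the interface text tells. Its arguments: {"type":"object","properties":{"plan":{"type":"array"},"grip_force":{"type":"number"}},"required":["plan"]}

```bash
mkdir -p pics; cat > h.py <<'E'
import numpy as np, cv2
from workcell import state, grab_frame, camera_info, env, search_frame, place_of
from scipy.optimize import brentq
def cam(n):
    c=camera_info(n); K=np.array(c["intrinsics"],float); o=np.array(c["origin"],float); R=np.array(c["orientation"],float)
    if R.shape!=(3,3):
        from scipy.spatial.transform import Rotation as Ro
        R=Ro.from_euler('xyz',R.ravel(),degrees=True).as_matrix()
    return K,c["k1"],o,R
def ray(n,u,v):
    K,k,o,R=cam(n); x=np.linalg.solve(K,[u,v,1])[:2]; rd=np.hypot(*x)
    r=rd
    for _ in range(50): r=rd/(1+k*r*r)
    s=x*(r/rd if rd>0 else 1); d=R@np.array([s[0],s[1],1]); return o,d/np.linalg.norm(d)
def atz(n,u,v,z):
    o,d=ray(n,u,v); return o+d*(z-o[2])/d[2]
def tri(*obs):
    A=np.zeros((3,3));b=np.zeros(3);L=[]
    for n,u,v in obs:
        o,d=ray(n,u,v);P=np.eye(3)-np.outer(d,d);A+=P;b+=P@o;L.append((o,P))
    x=np.linalg.solve(A,b); return x,[np.linalg.norm(P@(x-o)) for o,P in L]
def proj(n,p):
    K,k,o,R=cam(n); c=R.T@(np.array(p,float)-o); s=c[:2]/c[2]; s=s*(1+k*s@s); return (K@[s[0],s[1],1])[:2]
def px(l): return l[0]*640,l[1]*400
E
python3 - <<'E'
from h import *
print(camera_info("side"),camera_info("top"))
s=state(); print(s)
im=[]
for n in("side","top"):
    f=grab_frame(n); cv2.imwrite(f"pics/{n}0.png",f[:,:,::-1])
    for l in("cap_top","cap_grip","rod_knob","pointer_tip","mark_tip","ball_valve_c","thread_tape_c","spare_coil_c"):
        print(n,l,[(np.round(px(d["location"]),1).tolist(),round(d["p"],2)) for d in place_of(n,l)])
E
```

```text
{'intrinsics': array([[468.67904559,   0.        , 317.64130072],
       [  0.        , 468.67904559, 196.87703456],
       [  0.        ,   0.        ,   1.        ]]), 'k1': -0.12252920800710142, 'origin': array([1210.66431004, -491.86312372,  507.35578092]), 'orientation': array([-116.11321065,   -1.54004873,   57.44598472])} {'intrinsics': array([[368.48497645,   0.        , 308.98945339],
       [  0.        , 368.48497645, 196.67937028],
       [  0.        ,   0.        ,   1.        ]]), 'k1': -0.05615526033950527, 'origin': array([439.47020325, -97.93748082, 952.16334651]), 'orientation': array([-172.02982867,    0.85184771,  -90.27031792])}
{'time_s': 0.0, 'qpos': array([-6.48591542e+01,  1.83506618e+01,  8.97065906e+01, -3.78381935e-04,
        7.20442536e+01, -1.14459439e+00]), 'qvel': array([ 0.00668139, -0.04089292,  0.04484978,  0.06195892,  0.03584944,
       -0.10615122]), 'effort': array([ 2.58531574e-03, -4.12452221e+01, -2.31975460e+01,  7.29768584e-02,
        4.56742477e-02, -1.40388420e-04]), 'ee_pos': array([ 254.42819085, -515.07584436,  213.12885599]), 'ee_r
[... 365 characters left out ...]
([236.5, 248.8], 0.8), ([304.1, 229.7], 0.79)]
side mark_tip [([320.0, 178.5], 0.6), ([306.4, 221.3], 0.53), ([204.8, 193.2], 0.49)]
side ball_valve_c [([353.1, 284.9], 0.59)]
side thread_tape_c [([403.3, 264.4], 0.88)]
side spare_coil_c [([287.4, 306.4], 0.8)]
top cap_top [([266.3, 249.1], 0.56)]
top cap_grip [([270.0, 247.5], 0.64), ([380.9, 243.8], 0.56)]
top rod_knob [([376.9, 243.3], 0.79), ([369.3, 194.8], 0.69), ([301.4, 197.4], 0.44)]
top pointer_tip [([308.0, 197.3], 0.61), ([377.9, 245.6], 0.53), ([368.2, 190.3], 0.52)]
top mark_tip [([377.2, 243.6], 0.59)]
top ball_valve_c [([305.4, 151.4], 0.85)]
top thread_tape_c [([254.3, 161.1], 0.84)]
top spare_coil_c [([352.8, 149.5], 0.48)]
```

View pics/side0.png

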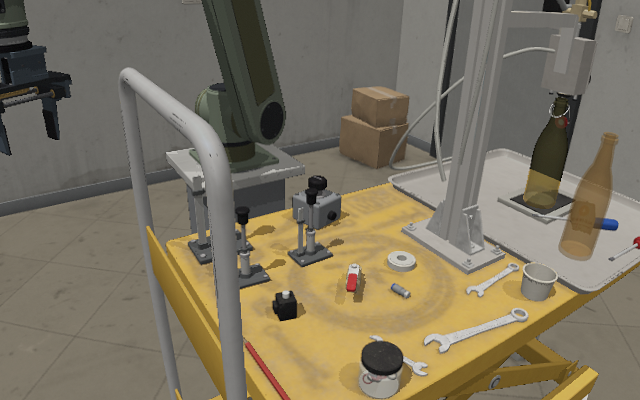

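View pics/top0.png

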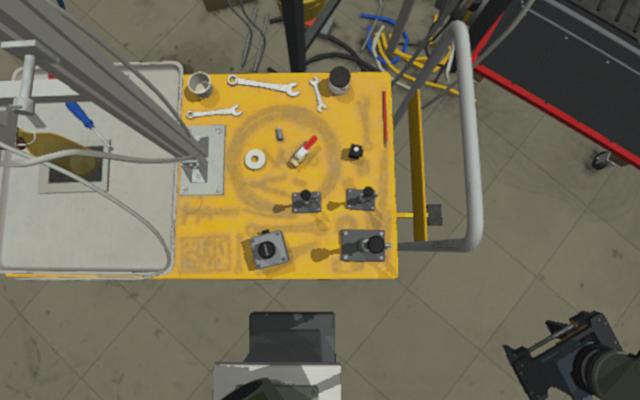

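```bash
python3 - <<'E'
from h import *
np.set_printoptions(precision=1,suppress=True)
print("cap",tri(("side",318.3,174.7),("top",266.3,249.1)),atz("top",266.3,249.1,100))
for n,u,v in(("top",376.9,243.3),("top",369.3,194.8),("top",301.4,197.4)): print(atz(n,u,v,188), proj("side",atz(n,u,v,188)),proj("side",atz(n,u,v,150)))
print(tri(("side",239.7,216.7),("top",369.3,194.8)),tri(("side",311.2,198.7),("top",301.4,197.4)))
a=cv2.imread("pics/side0.png")[150:300,150:360]; b=cv2.imread("pics/top0.png")[175:285,235:405]
a=cv2.resize(a,None,fx=3.8,fy=2*1.9,interpolation=cv2.INTER_CUBIC)
cv2.imwrite("pics/a1.png",a)
cv2.imwrite("pics/b1.png",cv2.resize(b,None,fx=4.6,fy=4.6,interpolation=cv2.INTER_CUBIC))
E
```

```text
cap (array([438.8,  13.3, 108.1]), [np.float64(1.716413451840964), np.float64(1.716413451840942)]) [437.9  12.9 100. ]
[ 448.7 -226.4  188. ] [210.2 161.9] [208.5 181.8]
[ 549.6 -213.4  188. ] [239.5 180.3] [238.7 202.8]
[545.1 -71.2 188. ] [310.9 163.7] [312.6 183.7]
(array([ 559.1, -221.6,  126.1]), [np.float64(1.1929632304303688), np.float64(1.192963230430389)]) (array([553.1, -71. , 121. ]), [np.float64(2.5024200146669884), np.float64(2.5024200146669977)])
```

View pics/a1.png

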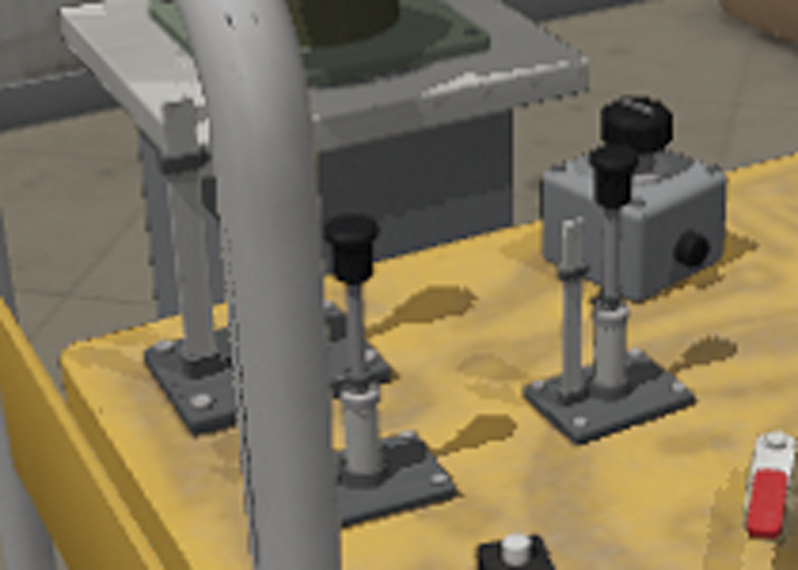

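View pics/b1.png

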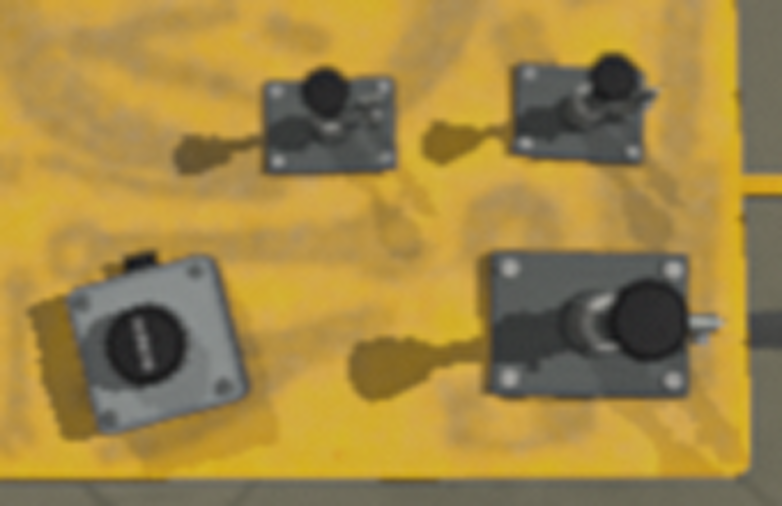

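```bash
python3 - <<'E'
from h import *
from scipy.spatial.transform import Rotation as Ro
np.set_printoptions(precision=1,suppress=True)
s=state(); print(Ro.from_euler('xyz',s['ee_rot'],degrees=True).as_matrix())
print("flange",atz("top",376.1,244.6,214),"cap",atz("top",266.7,250,100))
for c in((487,252),(688,255),(487,396),(688,398)): print("plate",atz("top",235+c[0]/4.6,175+c[1]/4.6,8))
print("rail",tri(("side",128,75),("top",468,245)),tri(("side",128,75),("top",462,246)))
print("strip top end xy", atz("top",235+718/4.6,175+322/4.6,166))
# side: mark tip ray with plane x=rod x
for u,v in((204.8,193.2),(198.7,192.6),(197,177)):
  for X in(446,449):
    o,d=ray("side",u,v); print(u,X,o+d*(X-o[0])/d[0])
print(proj("side",[447,-226,214]),proj("side",[447,-245,130]))
E
```

```text
[[ 0.   0.9  0.4]
 [-0.   0.4 -0.9]
 [-1.   0.   0. ]]
flange [ 445.8 -220.4  214. ] cap [435.8  11.9 100. ]
plate [ 485.8 -165.6    8. ]
plate [ 483.4 -277.2    8. ]
plate [ 406.8 -164.3    8. ]
plate [ 404.9 -274.8    8. ]
rail (array([ 442.1, -347.6,  356.4]), [np.float64(2.0555119710405028), np.float64(2.055511971040627)]) (array([ 439.6, -343. ,  354.2]), [np.float64(6.3508584424580405), np.float64(6.350858442457999)])
strip top end xy [ 445.2 -260.1  166. ]
204.8 446 [ 446.  -240.6  127.2]
204.8 449 [ 449.  -241.5  128.7]
198.7 446 [ 446.  -252.1  131.2]
198.7 449 [ 449.  -253.   132.7]
197 446 [ 446.  -252.6  162.7]
197 449 [ 449.  -253.5  164.1]
[209.  148.1] [202.6 192.6]
```

>>> drive_tool(
  plan=[
    [0,0,0,5,40,0,0],
    [0,0,6,14,90,0,0],
    [0,0,14,25,140,0,0],
    [0,0,24,36,190,0,0],
    [0,0,34,46,240,0,0],
    [0,0,44,60,290,0,0],
    [0,0,54,85,340,0,0],
    [0,0,62,115,390,0,0],
    [0,0,65,140,440,0,0],
    [0,0,65,160,480,0,0],
  ],
  grip_force=40,
)

```text
time_s: 2.15
ee_pos: [415.4, -33.6, 214.3]
ee_rot: [-6.1, 89.9, -4.7]
force: [0.5, -0.9, 0.3]
gripper_width: 0.5
```

>>> drive_tool(
  plan=[
    [0,0,0,22,46,0,0],
    [0,0,0,22,46,-40,0],
    [0,0,0,22,46,-75,0],
    [0,0,0,22,46,-95,0],
    [0,0,0,22,46,-105,0],
    [0,0,0,22,46,-105,0],
    [0,0,0,22,46,-105,0],
  ],
)

```text
time_s: 3.02
ee_pos: [438.2, 12.4, 110.2]
ee_rot: [-2.8, 89.8, -1.4]
force: [0.5, -0.6, 0.6]
gripper_width: 0.2
```

```bash
python3 - <<'E'
from h import *
f=grab_frame("side"); cv2.imwrite("pics/s2.png",f[:,:,::-1])
print(state()['ee_pos'],state()['force'])
a=cv2.resize(f[120:220,250:380,::-1],None,fx=3,fy=3,interpolation=cv2.INTER_CUBIC)
b=cv2.resize(f[165:240,185:230,::-1],None,fx=8,fy=8,interpolation=cv2.INTER_CUBIC)
c=np.zeros((600,390+360,3),np.uint8); c[:300,:390]=a; c[:600,390:]=b; cv2.imwrite("pics/c2.png",c)
E
```

```text
[438.22821372  12.38182788 110.22278273] [-0.20830834 -1.45162286  0.34766208]
```

View pics/c2.png

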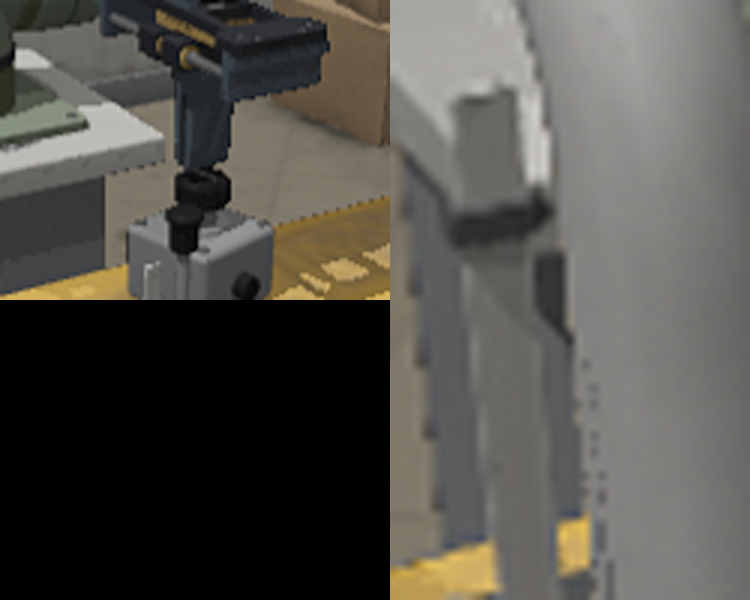

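>>> drive_tool(
  plan=[
    [0,0,0,0,0,-8,0],
    [0,0,0,0,0,-14,0],
    [0,0,0,0,0,-18,0],
    [0,0,0,0,0,-20,0],
    [0,0,0,0,0,-20,0],
    [0,0,0,0,0,-20,0],
  ],
)

```text
time_s: 3.82
ee_pos: [438.9, 12.4, 91.2]
ee_rot: [-2.9, 89.7, -1.6]
force: [-0.9, -0.7, 11.2]
gripper_width: 0.6
```

>>> drive_tool(
  plan=[
    [0,0,0,-1,0,15,0],
    [0,0,0,-2,0,35,0],
    [0,0,0,-2,0,40,75],
    [0,0,0,-2,0,40,75],
    [0,0,0,-2,0,40,75],
    [0,0,0,-2,0,40,75],
  ],
)

```text
time_s: 4.58
ee_pos: [436.5, 12.3, 130.6]
ee_rot: [-3.9, 89.8, -2.6]
force: [0.7, 0.6, -0.2]
gripper_width: 37.4
```

```bash
python3 - <<'E'
from h import *
s=state();print(s['ee_pos'],s['force'],s['gripper_width'],s['qpos'][5])
f=grab_frame("side"); cv2.imwrite("pics/s3.png",f[:,:,::-1])
for l in ("cap_top","cap_grip"):print(l,[np.round(px(d["location"]),1) for d in place_of("side",l)])
a=[cv2.resize(x[150:225,270:360],None,fx=4.4,fy=4.4,interpolation=cv2.INTER_CUBIC) for x in(cv2.imread("pics/side0.png"),f[:,:,::-1])]
cv2.imwrite("pics/c3.png",np.hstack(a))
for z in(100,94):print(proj("side",[437,12.5,z]))
E
```

```text
[436.50092648  12.33451667 130.6022491 ] [ 0.70202737  0.59448544 -0.18387391] 37.42316897338015 -1.2494841473937908
cap_top [array([319.1, 181.9]), array([352.8, 283.7])]
cap_grip [array([317. , 186.3]), array([319.6, 177.8])]
[316.64902209 178.00440116]
[316.57683607 180.54848834]
```

View pics/c3.png

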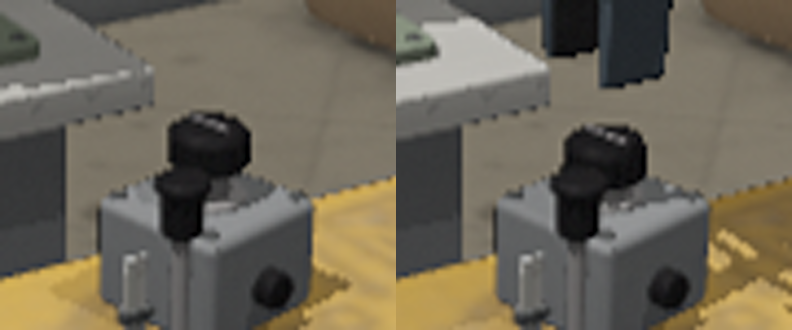

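>>> drive_tool(
  plan=[
    [0,0,0,0,0,0,75],
    [0,0,0,0,0,0,75],
    [0,0,0,0,0,0,75],
    [0,0,0,1,0,-30,75],
    [0,0,0,1,0,-52,75],
    [0,0,0,1,0,-65,75],
    [0,0,0,1,0,-65,75],
    [0,0,0,1,0,-65,75],
    [0,0,0,1,0,-65,41],
    [0,0,0,1,0,-65,38],
  ],
  grip_force=20,
)

```text
time_s: 5.98
ee_pos: [438.1, 12.4, 66.4]
ee_rot: [-2.7, 89.7, -1.3]
force: [0.2, 0.6, -0.3]
gripper_width: 57.9
```

>>> drive_tool(
  plan=[
    [0,0,0,0,0,0,36],
    [0,0,0,0,0,0,36],
    [0,0,0,0,0,0,36],
    [0,0,0,0,0,0,36],
  ],
)

```text
time_s: 6.48
ee_pos: [435.8, 12.4, 66.1]
ee_rot: [-15.1, 90.0, -13.7]
force: [-4.4, -0.4, 3.0]
gripper_width: 39.8
```

Gripped (39.8 mm). Twist clockwise, then lift slightly.

>>> drive_tool(
  plan=[
    [0,0,-8,0,0,0,36],
    [0,0,-16,0,0,0,36],
    [0,0,-24,0,0,0,36],
    [0,0,-32,0,0,0,36],
    [0,0,-40,0,0,0,36],
    [0,0,-46,0,0,0,36],
    [0,0,-46,0,0,1,36],
    [0,0,-46,0,0,4,36],
    [0,0,-46,0,0,6,36],
    [0,0,-46,0,0,6,36],
  ],
)

```text
time_s: 7.72
ee_pos: [433.6, 13.0, 71.7]
ee_rot: [-145.7, 89.8, 169.7]
force: [-4.7, 3.7, 1.7]
gripper_width: 39.8
```

Release and look.

>>> drive_tool(
  plan=[
    [0,0,0,0,0,0,85],
    [0,0,0,0,0,0,85],
    [0,0,0,0,0,0,85],
    [0,0,0,0,0,0,85],
    [0,0,0,0,0,30,85],
    [0,0,0,0,0,60,85],
    [0,0,0,0,0,80,85],
    [0,0,0,0,0,80,85],
  ],
)

```text
time_s: 8.72
ee_pos: [434.8, 13.0, 152.9]
ee_rot: [145.4, 90.0, 100.7]
force: [-0.2, 0.1, 0.9]
gripper_width: 84.5
```

```bash
python3 - <<'E'
from h import *
from scipy.spatial.transform import Rotation as Ro
s=state();print(s['ee_pos'],s['force'],s['gripper_width'],s['qpos'][5]);print(Ro.from_euler('xyz',s['ee_rot'],degrees=True).as_matrix().round(2))
f=grab_frame("side")
a=[cv2.resize(x[150:225,270:360],None,fx=4.4,fy=4.4,interpolation=cv2.INTER_CUBIC) for x in(cv2.imread("pics/side0.png"),f[:,:,::-1])]
cv2.imwrite("pics/c4.png",np.hstack(a))
# mark: z along strip, strip centre at (445.3,-255)
for u,v in((196.9,176.6),(197.5,193.1),(205.2,191.0)):
    o,d=ray("side",u,v); print(u,v,o+d*(445.3-o[0])/d[0])
for z in(8,125,130,135,140,166): print(z,proj("side",[445.3,-255,z]),proj("side",[445.3,-240,z]),proj("side",[445.3,-235,z]))
E
```

```text
[434.82296724  13.00112492 152.92063305] [-0.17283721  0.06830626  0.90443155] 84.53248901769324 44.799841317349646
[[-0.    0.7   0.71]
 [ 0.    0.71 -0.7 ]
 [-1.    0.   -0.  ]]
196.9 176.6 [ 445.3        -252.50015238  163.23474534]
197.5 193.1 [ 445.3        -254.24602201  130.3957735 ]
205.2 191.0 [ 445.3        -239.1927968   131.16775105]
8 [202.65372974 249.42119872] [209.85814413 247.40887615] [212.23881155 246.74360644]
125 [197.35930436 195.81666558] [205.04680333 194.08136849] [207.5855272  193.50876728]
130 [197.12816601 193.38045744] [204.83699133 191.6591575 ] [207.38269091 191.09123198]
135 [196.89669045 190.93194456] [204.62689341 189.22482939] [207.17958539 188.66164176]
140 [196.66488663 188.47108477] [204.41651784 186.77834319] [206.97621866 186.21995604]
166 [195.45458339 175.47400313] [203.31842868 173.85909274] [205.91483135 173.32669211]
```

View pics/c4.png

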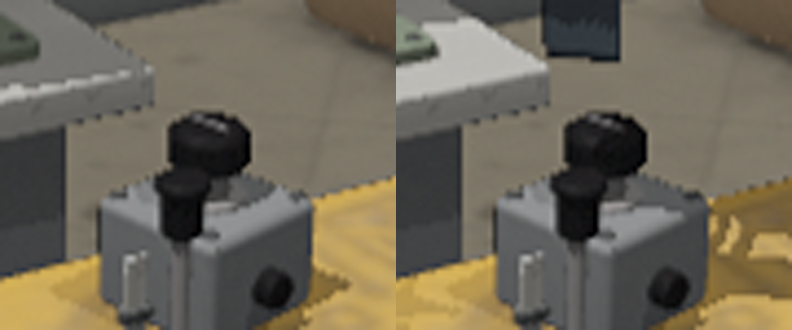

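>>> drive_tool(
  plan=[
    [0,0,9,2,-30,40,90],
    [0,0,18,4,-70,80,90],
    [0,0,27,6,-110,92,90],
    [0,0,36,8,-150,92,90],
    [0,0,45,9,-190,92,90],
    [0,0,45,10,-220,92,90],
    [0,0,45,10,-233,92,90],
    [0,0,45,10,-233,92,90],
    [0,0,45,10,-233,92,90],
  ],
)

```text
time_s: 9.9
ee_pos: [443.7, -219.0, 243.5]
ee_rot: [-169.5, 89.8, -169.1]
force: [-0.2, -0.5, 0.4]
gripper_width: 90.0
```

```bash
python3 - <<'E'
from h import *
from scipy.spatial.transform import Rotation as Ro
s=state();print(s['ee_pos'],s['force'],s['gripper_width']);print(Ro.from_euler('xyz',s['ee_rot'],degrees=True).as_matrix().round(3))
f=grab_frame("top")
cv2.imwrite("pics/c5.png",cv2.resize(f[195:295,315:435,::-1],None,fx=5,fy=5,interpolation=cv2.INTER_CUBIC))
E
```

```text
[ 443.72009158 -218.95751976  243.46458804] [-0.20746656 -0.46493544  0.4174179 ] 90.03321607174149
[[-0.003 -0.007  1.   ]
 [-0.001  1.     0.007]
 [-1.    -0.001 -0.003]]
```

View pics/c5.png

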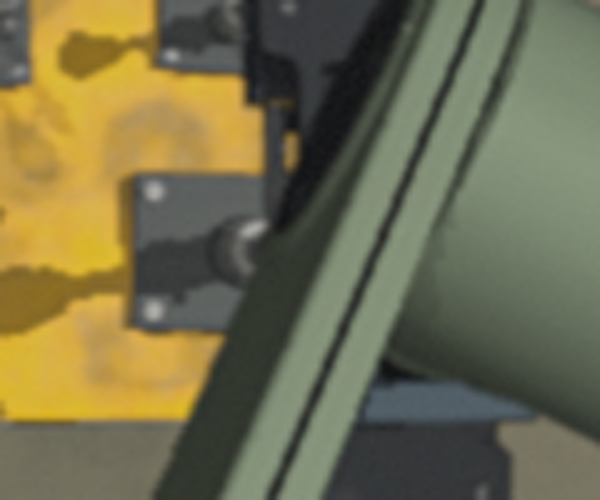

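>>> drive_tool(
  plan=[
    [0,0,0,2,-1.5,-15,90],
    [0,0,0,2,-1.5,-35,90],
    [0,0,0,2,-1.5,-55,90],
    [0,0,0,2,-1.5,-68,90],
    [0,0,0,2,-1.5,-74,90],
    [0,0,0,2,-1.5,-74,90],
    [0,0,0,2,-1.5,-74,90],
  ],
  grip_force=40,
)

```text
time_s: 10.82
ee_pos: [446.2, -220.6, 170.2]
ee_rot: [-137.1, 89.9, -136.7]
force: [0.3, -0.8, 0.5]
gripper_width: 90.1
```

>>> drive_tool(
  plan=[
    [0,0,0,0,0,0,40],
    [0,0,0,0,0,0,32],
    [0,0,0,0,0,0,29],
    [0,0,0,0,0,0,24],
    [0,0,0,0,0,0,24],
    [0,0,0,0,0,0,24],
    [0,0,0,0,0,0,24],
  ],
)

```text
time_s: 11.7
ee_pos: [445.4, -220.6, 170.2]
ee_rot: [-157.8, 89.8, -157.4]
force: [-3.2, -0.8, 0.5]
gripper_width: 34.3
```

>>> drive_tool(
  plan=[
    [0,0,0,0,0,0,24],
    [0,0,0,0,0,0,24],
    [0,0,0,0,0,0,24],
    [0,0,0,0,0,0,24],
  ],
)

```text
time_s: 12.2
ee_pos: [445.3, -220.6, 170.2]
ee_rot: [-158.5, 89.8, -158.0]
force: [-1.4, -0.4, 1.1]
gripper_width: 34.5
```

```bash
python3 - <<'E'
from h import *
s=state();print(s['ee_pos'],s['force'],s['gripper_width'])
f=grab_frame("side")
cv2.imwrite("pics/c6.png",cv2.resize(f[130:250,170:270,::-1],None,fx=5,fy=5,interpolation=cv2.INTER_CUBIC))
E
```

```text
[ 445.33167127 -220.58341358  170.199398  ] [-1.39529347 -0.39740445  1.14924987] 34.45689103834266
```

View pics/c6.png

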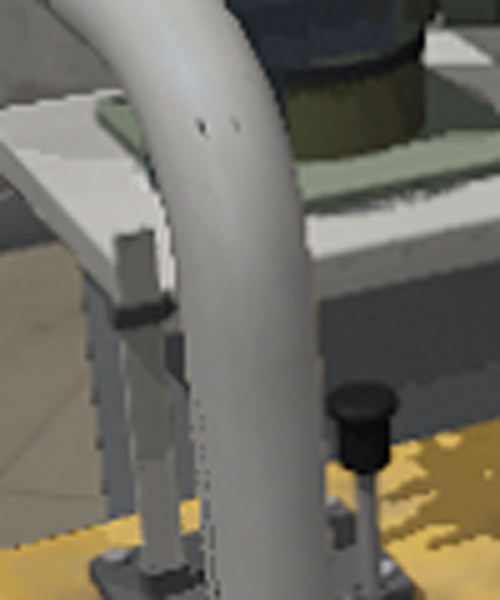

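>>> drive_tool(
  plan=[
    [0,0,0,0,0,0,55],
    [0,0,0,0,0,0,55],
    [0,0,0,0,0,0,55],
    [0,0,0,0,0,-5,50],
    [0,0,0,0,0,-9,45],
    [0,0,0,0,0,-9,35],
    [0,0,0,0,0,-9,20],
    [0,0,0,0,0,-9,20],
    [0,0,0,0,0,-9,20],
    [0,0,0,0,0,-9,20],
  ],
)

```text
time_s: 13.5
ee_pos: [445.2, -220.5, 160.8]
ee_rot: [-166.3, 89.8, -165.9]
force: [1.8, 0.2, -7.3]
gripper_width: 34.4
```

>>> drive_tool(
  plan=[
    [0,0,0,0,0,0,20],
    [0,0,0,0,0,0,20],
    [0,0,0,0,0,0,20],
  ],
)

```text
time_s: 13.88
ee_pos: [445.2, -220.5, 160.8]
ee_rot: [-166.2, 89.8, -165.8]
force: [1.5, -0.4, -6.1]
gripper_width: 34.6
```

>>> drive_tool(
  plan=[
    [0,0,0,0,0,0,60],
    [0,0,0,0,0,0,60],
    [0,0,0,0,0,0,60],
    [0,0,0,0,0,0,60],
    [0,0,0,0,0,10,60],
    [0,0,0,0,0,20,60],
    [0,0,0,0,0,24,60],
    [0,0,0,0,0,24,60],
  ],
  grip_force=55,
)

```text
time_s: 14.88
ee_pos: [445.4, -220.6, 185.3]
ee_rot: [-154.1, 89.8, -153.7]
force: [-0.5, -0.6, 0.1]
gripper_width: 59.8
```

>>> drive_tool(
  plan=[
    [0,0,0,0,0,0,40],
    [0,0,0,0,0,0,28],
    [0,0,0,0,0,0,20],
    [0,0,0,0,0,0,20],
    [0,0,0,0,0,0,20],
    [0,0,0,0,0,0,20],
    [0,0,0,0,0,0,20],
  ],
)

```text
time_s: 15.75
ee_pos: [445.3, -220.5, 185.1]
ee_rot: [-159.6, 89.8, -159.1]
force: [0.2, 0.1, -2.3]
gripper_width: 34.0
```

>>> drive_tool(
  plan=[
    [0,0,0,0,0,3,20],
    [0,0,0,0,0,7,20],
    [0,0,0,0,0,11,20],
    [0,0,0,0,0,15,20],
    [0,0,0,0,0,19,20],
    [0,0,0,0,0,22,20],
    [0,0,0,0,0,22,20],
  ],
)

```text
time_s: 16.62
ee_pos: [445.3, -220.5, 207.2]
ee_rot: [-158.3, 89.8, -157.9]
force: [3.2, -2.4, -10.8]
gripper_width: 34.0
```

```bash
python3 - <<'E'
from h import *
s=state();print(s['ee_pos'],s['force'],s['gripper_width'])
for n in("top","side"): print([(np.round(px(d["location"]),1),d["p"]) for d in (grab_frame(n) is not None and place_of(n,"rod_knob"))], [(np.round(px(d["location"]),1),d["p"]) for d in place_of(n,"pointer_tip")])
f=grab_frame("side")
a=cv2.resize(f[130:250,170:270,::-1],None,fx=5,fy=5,interpolation=cv2.INTER_CUBIC)
cv2.imwrite("pics/c7.png",a)
E
```

```text
[ 445.28350618 -220.48070511  207.1889427 ] [  3.20578124  -2.39187751 -10.78848742] 33.96618697719135
[(array([369., 190.]), 0.58), (array([303.2, 194.1]), 0.44)] [(array([370.1, 193.3]), 0.42), (array([306.5, 199.5]), 0.4)]
[(array([311.8, 198.6]), 0.65), (array([241.2, 218.4]), 0.6)] [(array([240.5, 249.5]), 0.65)]
```

View pics/c7.png

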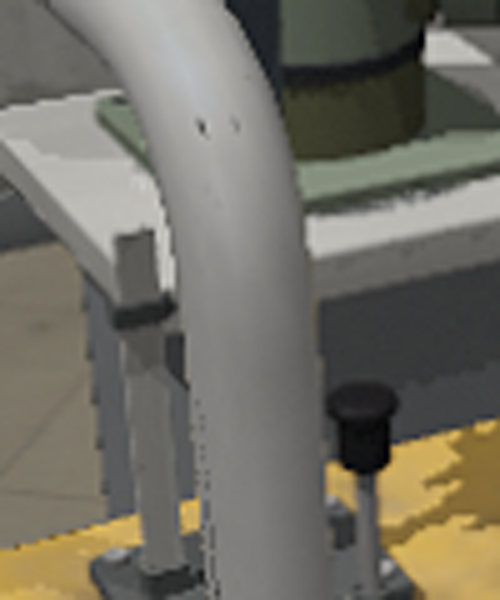

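>>> drive_tool(
  plan=[
    [0,0,0,0,0,4,20],
    [0,0,0,0,0,8,20],
    [0,0,0,0,0,12,20],
    [0,0,0,0,0,15,20],
    [0,0,0,0,0,16,20],
    [0,0,0,0,0,16,20],
    [0,0,0,0,0,16,20],
    [0,0,0,0,0,16,20],
    [0,0,0,0,0,16,20],
  ],
)

```text
time_s: 18.1
ee_pos: [445.3, -220.5, 222.9]
ee_rot: [-163.8, 89.8, -163.4]
force: [3.1, -1.2, -12.4]
gripper_width: 34.5
```

```bash
python3 - <<'E'
from h import *
s=state();print(s['ee_pos'],s['force'],s['gripper_width'])
f=grab_frame("side");t=grab_frame("top")
a=cv2.resize(f[165:225,185:235,::-1],None,fx=8,fy=8,interpolation=cv2.INTER_CUBIC)
b=cv2.resize(t[200:280,330:385,::-1],None,fx=6,fy=6,interpolation=cv2.INTER_CUBIC)
c=np.zeros((480,730,3),np.uint8);c[:,:400]=a;c[:,400:]=b
cv2.imwrite("pics/c8.png",c)
E
```

```text
[ 445.26290145 -220.45602627  222.8918046 ] [  3.13800336  -1.16847857 -12.3840036 ] 34.46179215475517
```

View pics/c8.png

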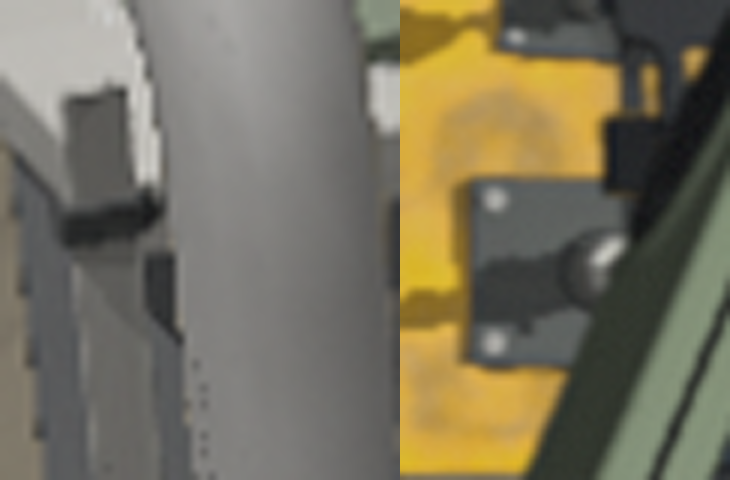

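```bash
python3 - <<'E'
from h import *
s=state();print(s['ee_pos'],s['force'],s['gripper_width'],s['time_s']); print(env.job_done())
E
```

```text
[ 445.28826172 -220.45741304  222.91242181] [  3.66686318  -1.606866   -11.31436566] 33.51043815431872 18.2
the job is handed in; nothing more can be done
None
```

I handed the job in at 18.2 s with the arm still holding the rod up. I never saw the pointer itself level with the mark, because the trolley's handrail hid it from the side camera.

- **Emergency stop:** I pressed the cap until it bottomed out at 11 N, with the fingertips at 91 mm, then let go. The picture showed it staying down. I then gripped it, twisted it 46° clockwise and let go; the next picture showed it back at its original height.
- **Which rod:** I used the largest of the three stands, at about (445, -220). It has a roughly 80 x 110 mm base and the tallest strip.
- **Pull:** The rod is held 37.8 mm up, so the pointer should be at about 132.8 mm. I measured the mark at about 133.4 mm, give or take 2 mm. That includes a +2.8 mm correction, which I took from the known height of the strip's top.
- **Slip:** While pulling, the wrist force rose from 10.8 to 12.4 N over 15.7 mm, which matches the spring, so I saw no sign of slipping. The last reading before hand-in was 11.3 N.

**Differed from plan:**
- The fingers met the 37 mm flange instead of the 28 mm barrel, so I gripped the flange, with the grip set to 55 N.
- On the second of three grip attempts the tool read about 7 N pulling down, so the rod may have been tugged slightly. I let go and gripped it again before the real pull.
- I did not re-measure the mark or the bystanders at the end. The mark looked unmoved in the last side picture, and the arm stayed away from the bystanders.

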